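Slide the specimen to the loading ring and hold the chamber lid open

ROBOT

A 7-joint arm with a two-finger parallel gripper is mounted at the origin on the work surface. World frame = base frame: x ahead of the robot, y to its left, z up, the work surface at z = 0. Lengths are in m, angles in degrees, forces in N, time in s.
With the tool pointing down it reaches from about 0.425 to 1.025 m from the base axis. Payload 9.4 kg.
Tool frame: the origin (TCP) lies between the finger pads; the fingertips stand 11 mm ahead of it and the grasp point (between the pads) lies 8 mm behind it; z points along the fingers, y is the line along which they close (so a half turn about z gives the same grasp; the last joint's range is limited). The gripper opens to 85 mm and grips with 20 to 120 N. Pads are 22 mm wide; open, the fingers measure 114 mm over their backs; the gripper's body (76 mm by 85 mm) begins 54 mm behind the grasp point. The pads swing forward as they close: fully open they stand 13 mm farther back than shut.
Start: joints at [-75.155, 34.337, -0.143, 91.639, 0.103, 54.024, -4.572], TCP at [0.239, 0.685, 0.242] pointing down, gripper open.
Joint ranges: [-147.43, 147.43], [-19.82, 112.94], [-74.19, 73.91], [6.32, 146.72], [-59.91, 239.91], [6.04, 106.73], [-150.56, 150.56]. Speed limits (degrees/s): [127.2, 127.2, 172.46, 172.46, 180, 180, 180].

INTERFACE

Orientations are given as a 3x3 rotation matrix whose columns are the frame's x, y, z axes.
In Python, from bench import env, cams, job gives the robot as it stands.
- The arm moves only by the shell command python3 -m jog 'ROWS' [FORCE]. ROWS is a JSON object whose one key "plan" holds a list of rows, each an object with "rotation": the turn, a rotation vector about the tool's x, y, z in rad, a list of three; "travel": the shift along the tool's x, y, z in mm, a list of three; "fingers": the finger opening in mm, from 0 to 85.4. In form: {"plan": [{"rotation": [rx, ry, rz], "travel": [tx, ty, tz], "fingers": fingers}, ...]}. A call has 1 to 5 rows; each row is the pose to reach, as a shift and turn from the pose commanded when the call began, along the tool's axes at that moment; what a row does not reach only later rows make up. A row lasts 1/10 s, in which the tool goes at most 50 mm and 8.59 degrees, less where a joint would pass 70% of its speed; a pose out of reach is approached as far as the arm can. A call with a gripper value outside its range is refused whole. The fingers move at their own pace and stop on an object; FORCE is the grip in N (left out, the last holds). Time passes only in rows, so rows that repeat a pose let the fingers close. It gives the time, the measured TCP pose, the force, the opening and the grip force at its end, in the units of the state.
- env.read_state(): the state, without advancing time (a new reading comes with each control period).
- cams.capture(name): name is "scene" or "side" or "wrist"; returns a dict with "img" (384x512x3 uint8, red, green, blue), "fovy" (degrees; the focal length in pixels is half the picture's height over the tangent of half this angle, whatever the lens; pixels are square), "cx", "cy" (the principal point, pixels), "distortion" ([k1, k2, p1, p2, k3] as OpenCV has them; the pictures are not rectified), "eye" and "rotation" of the camera in the world. Camera axes: x right, y up, looking along -z (the intrinsics and any distortion apply to the point x, -y, -z); pixel columns grow to the right and rows downward; lengths in m; the calibration is good to about 2 mm. A picture is of the moment at which its call begins. There is no depth.
- job.sign_off(): hands the job in; it is judged then, once.
The state is a dict: "clock": time; "joints": joint angles; "dq": joint speeds; "effort": joint torques, N m; "position": TCP position; "ee_rot": TCP orientation; "force": force on the tool from outside, world axes, zero at the start; "ft_torque": the same for the moment, N m; "finger_gap": opening from 0.0 (shut) to 1.0 (fully open); "finger_force": force on a finger pad.
Only numpy, scipy, OpenCV 4.12 (cv2) and the standard library are available. Lean on these libraries where they do the work, as an engineer would, in place of code of your own. Each camera call takes 0.05 s, during which the arm holds its last target. There are 200 camera calls.

TASK

A colleague across the bench is about to load the specimen into the chamber. First slide the specimen carrier along the bench, without lifting or tipping it, until its round base stands wholly inside the yellow ring; then raise the chamber's amber lid by its bar handle to 45 degrees, the middle of the green band on its scale, and hold it still there. Finish while still holding the lid by its handle (it falls shut if let go), and leave the bottle, the beaker and the slide box where they are.

Things in the scene. Friction and masses are not known exactly. Their poses are not given: they have to be found in the camera images.
- chamber: Black open-topped box, 200 (x) x 240 (y) x 90 high, fixed; place and yaw (up to 15 degrees) vary. Origin: centre of its underside, at bench height. Its +x points to the edge that opens, away from the robot. On its +y side stands a white arc 16 wide, an angle scale about the hinge, radius 115, up to 212 above the bench, with a green band from 39 to 51 degrees
- lid_hinge (a point): Middle of the lid's hinge line, on the chamber's edge nearest the robot: 100 mm towards the chamber's -x from its centre, 90.5 mm above the bench. The hinge line runs along the chamber's y. The point turns with the lid: x along the lid from hinge to free edge, z out of its upper face
- lid (a joint): Lid's opening angle in rad: 0 shut (flat, the start), grows as the free far edge rises and swings back towards the robot, stop at 1.3; 45 degrees is 0.785. The lid is a flat clear amber plate with black rims, 200 x 236 x 6, about 0.4 kg (varies), swinging freely: it falls shut from every angle when let go
- handle: Aluminium bar handle fixed on the lid: round bar 12 thick, 120 long along the chamber's y, on two posts 10 thick at 55 either side of its middle. Origin: middle of the bar, 170 mm along the lid from the hinge line, 41 above the lid's underside (35 above its top face), 131.5 above the bench when shut. Axes turn with the lid: y along the bar, x from hinge to free edge, z out of the lid's top
- carrier: Loose specimen carrier, about 0.35 kg (varies): aluminium disc with a blue stripe, 90 in diameter and 18 high, with a clear tank 40 x 40 on top, 56 high in all, an orange specimen inside. Origin: centre of its underside, at bench height; z up
- ring: Yellow ring painted flat on the bench, inner diameter 130, outer 142, white inside: no height to speak of. Origin: its centre, at bench height. The carrier and the ring may start in each other's place, 110 to 270 mm apart
- bottle: Brown bottle, 44 in diameter, 85 high, loose. Origin: centre of its underside. Leave alone
- beaker: White beaker, 64 in diameter, 70 high, loose. Origin: centre of its underside. Leave alone
- slidebox: Blue slide box with a white stripe, 85 x 60 x 30 high, loose. Origin: centre of its underside. Leave alone

How it is judged (in metres and radians):
On the way, in this order (a step that is already met when the one before it is completed fails the run):
1. the carrier stands at rest inside the ring, the lid still shut (horizontal distance between carrier and ring below 0.02 m and linear speed of carrier below 0.02 m/s and value of joint lid below 0.1 rad), for 0.2 s.
2. the lid is held by its handle in the green band (value of joint lid between 0.68 and 0.89 rad and contact force between the fingers and handle above 0.5 N), for 0.5 s.
At the end, for the whole second after the job is handed in: The fingers hold the handle (contact over 0.5 N), the lid stands still between 39 and 51 degrees (0.68 to 0.89 rad), and the carrier stands upright on the bench, at rest, its centre within 20 mm of the ring's centre. The program ends holding (all of step 2 and horizontal distance between carrier and ring below 0.02 m and velocity of joint lid between -0.1 and 0.1 rad/s and linear speed of carrier below 0.02 m/s and angle between carrier's own z axis and vertical below 0.1 rad and height (world z) of carrier below 0.005 m and contact force between the fingers and carrier below 0.2 N); the arm keeps its last pose, push and grip.
It fails at once if the carrier is lifted off the bench (over 12 mm) (height (world z) of carrier above 0.012 m).
It fails at once if the carrier is tipped (over 0.3 rad) (angle between carrier's own z axis and vertical above 0.3 rad).
It fails at once if the brown bottle is pushed away (over 25 mm) or knocked over (distance of bottle from where it was at the start of the episode above 0.025 m or angle between bottle's own z axis and vertical above 0.3 rad).
It fails at once if the white beaker is pushed away (over 25 mm) or knocked over (distance of beaker from where it was at the start of the episode above 0.025 m or angle between beaker's own z axis and vertical above 0.3 rad).
It fails at once if the blue slide box is pushed away (over 25 mm) or knocked over (distance of slidebox from where it was at the start of the episode above 0.025 m or angle between slidebox's own z axis and vertical above 0.3 rad).
It also fails if it takes over 54 s, if anything falls off the work surface, if the arm or the gripper's body presses on something with over 40 N, if the wrist force passes 120 N, or if a joint passes its speed limit or range.

## Working session

There is one attempt and no reset: what is moved stays moved. The work goes in short steps, Python scripts to look and compute and a shell command to move; the robot and the scene stay as the last step left them, time stands still between calls to the robot, and variables do not carry over. Pictures are saved under pics/ and viewed, at most 10 in all, crops included, and the job is handed in when it is done.

```bash
ls; mkdir -p pics
python3 - <<'E'
from bench import env, cams, job
import cv2,pickle
s=env.read_state();print({k:s[k] for k in('clock','position','ee_rot','finger_gap','force')})
for n in('scene','side'):
    c=cams.capture(n);pickle.dump(c,open(f'pics/{n}.pkl','wb'));cv2.imwrite(f'pics/{n}.png',cv2.resize(c['img'][:,:,::-1],(800,600),interpolation=cv2.INTER_CUBIC));print(n,c['fovy'],c['eye'],c['rotation'],c['distortion'],c['cx'],c['cy'])
E
```

```text
pics
{'clock': 0.0, 'position': array([0.23880972, 0.68408514, 0.24144945]), 'ee_rot': array([[-9.44155786e-01,  3.29499233e-01, -3.27747481e-04],
       [ 3.29499354e-01,  9.44154696e-01, -1.44425886e-03],
       [-1.66437863e-04, -1.47159794e-03, -9.99998903e-01]]), 'finger_gap': 0.9988343276915118, 'force': array([-0.58502049, -0.85378656,  0.0756253 ])}
scene 47.97810475129615 [1.28549633 0.25350916 0.58618408] [[-0.38899745 -0.48083649  0.78579721]
 [ 0.92123515 -0.20544749  0.33032883]
 [ 0.00260591  0.85240108  0.52288203]] [-0.07051972  0.          0.          0.          0.        ] 256.2315258034418 197.77633151313483
side 45.701281648001356 [ 0.22592511 -0.8998653   0.997668  ] [[ 0.91698248  0.28569731 -0.27842445]
 [-0.3987928   0.63835418 -0.65838305]
 [-0.01036486  0.71475939  0.69929363]] [-0.05494542  0.          0.          0.          0.        ] 259.0451271747494 192.298732396257
```

View pics/scene.png

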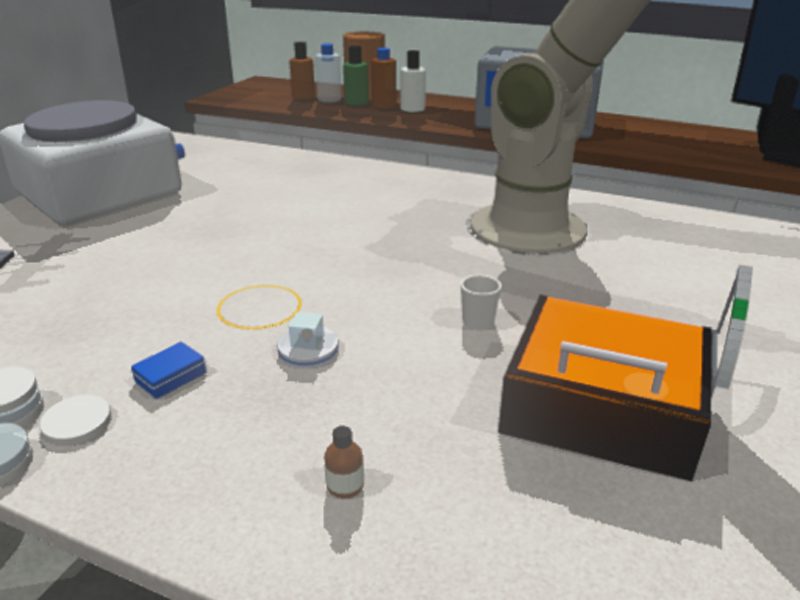

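View pics/side.png

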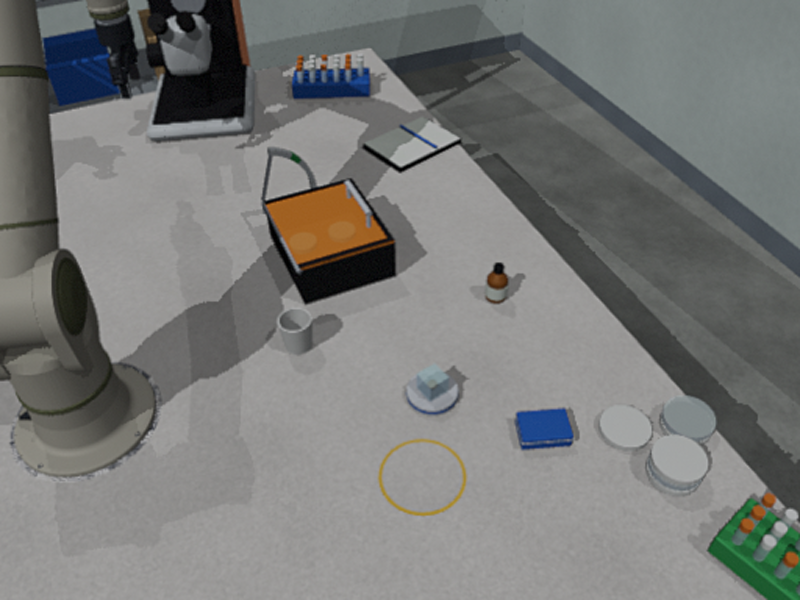

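The scene view shows the ring at about (259,306), the carrier disc at (308,344), and the handle bar running from (562,347) to (665,366). In the side view the ring is at (422,476), the carrier at (432,391), and the bar at about (349,184)–(371,224). Both are at 800x600 scale.

```bash
cat > h.py <<'E'
import numpy as np,cv2,pickle
def K(c):
    f=c['img'].shape[0]/2/np.tan(np.radians(c['fovy'])/2);return np.array([[f,0,c['cx']],[0,f,c['cy']],[0,0,1]])
def rays(c,uv):
    p=cv2.undistortPoints(np.array(uv,float).reshape(-1,1,2),K(c),np.array(c['distortion']))[:,0]
    return np.c_[p[:,0],-p[:,1],-np.ones(len(p))]@np.array(c['rotation']).T
def onz(c,uv,z):
    d=rays(c,uv);e=np.array(c['eye']);return e+d*((z-e[2])/d[:,2])[:,None]
def proj(c,P):
    q=(np.atleast_2d(P)-c['eye'])@np.array(c['rotation'])*[1,-1,-1]
    return cv2.projectPoints(q,np.zeros(3),np.zeros(3),K(c),np.array(c['distortion']))[0][:,0]
def tri(c1,u1,c2,u2):
    o=[]
    for a,b in zip(rays(c1,u1),rays(c2,u2)):
        A=np.zeros((3,3));y=np.zeros(3)
        for c,d in((c1,a),(c2,b)):
            d=d/np.linalg.norm(d);M=np.eye(3)-np.outer(d,d);A+=M;y+=M@c['eye']
        o.append(np.linalg.solve(A,y))
    return np.array(o)
def circ(P):
    A=np.c_[2*P[:,:2],np.ones(len(P))];x=np.linalg.lstsq(A,(P[:,:2]**2).sum(1),rcond=None)[0]
    return x[:2],np.sqrt(x[2]+x[0]**2+x[1]**2)
L=lambda n:pickle.load(open(f'pics/{n}.pkl','rb'))
E
python3 - <<'E'
from h import *
C={n:L(n) for n in('scene','side')}
k=1.5625
for n,box in(('scene',(130,175,200,215)),('side',(235,275,305,335))):
    c=C[n];h=cv2.cvtColor(c['img'],cv2.COLOR_RGB2HSV);x0,y0,x1,y1=box
    m=cv2.inRange(h,(15,70,100),(35,255,255));v,u=np.nonzero(m[y0:y1,x0:x1]);print(n,'ring',len(u),circ(onz(c,np.c_[u+x0,v+y0],0)))
hs=np.array([(564,347),(664,366)])/k;hd=np.array([(349,184),(371,224)])/k
print('bar scene',onz(C['scene'],hs,.1345),'side',onz(C['side'],hd,.1345))
print('chamber lid corners scene',onz(C['scene'],np.array([(543,300),(712,331),(507,374),(703,407)])/k,.0965))
print('beaker',onz(C['side'],np.array([(295,316)])/k,.07),'bottle',onz(C['side'],np.array([(497,296)])/k,.0),'slidebox',onz(C['side'],np.array([(516,414),(571,410),(574,438),(520,443)])/k,.03))
print('carrier',onz(C['side'],np.array([(406,390),(459,390)])/k,.018),onz(C['scene'],np.array([(277,343),(339,343)])/k,.018))
ims=[]
for n,(x0,y0,w,hh) in(('scene',(172,195,50,45)),('side',(252,228,50,45))):
    ims.append(cv2.resize(C[n]['img'][y0:y0+hh,x0:x0+w,::-1],None,fx=8,fy=8,interpolation=cv2.INTER_CUBIC))
for n,(x0,y0,w,hh) in(('scene',(340,205,100,60)),('side',(160,90,100,60))):
    ims.append(cv2.resize(C[n]['img'][y0:y0+hh,x0:x0+w,::-1],(400,240),interpolation=cv2.INTER_CUBIC))
cv2.imwrite('pics/crop.png',np.vstack([np.hstack(ims[:2]),np.hstack(ims[2:])]))
E
```

```text
scene ring 241 (array([ 0.48659208, -0.34108487]), np.float64(0.06825749575096661))
side ring 367 (array([ 0.48806786, -0.33942053]), np.float64(0.06779356693616373))
bar scene [[0.60977489 0.17900262 0.1345    ]
 [0.60304159 0.29278095 0.1345    ]] side [[0.60202374 0.27950959 0.1345    ]
 [0.59455043 0.13532724 0.1345    ]]
chamber lid corners scene [[0.44697021 0.12166659 0.0965    ]
 [0.43722934 0.3506549  0.0965    ]
 [0.63696148 0.12040253 0.0965    ]
 [0.61081826 0.34454425 0.0965    ]]
beaker [[0.39579599 0.01829865 0.07      ]] bottle [[ 7.97945206e-01 -2.46956307e-02 -1.11022302e-16]] slidebox [[ 0.67273467 -0.31370922  0.03      ]
 [ 0.76129006 -0.34439849  0.03      ]
 [ 0.73484196 -0.39436127  0.03      ]
 [ 0.64983287 -0.36675648  0.03      ]]
carrier [[ 0.52886043 -0.18326959  0.018     ]
 [ 0.6132887  -0.22088582  0.018     ]] [[ 0.59321603 -0.23696127  0.018     ]
 [ 0.55672217 -0.15185316  0.018     ]]
```

View pics/crop.png

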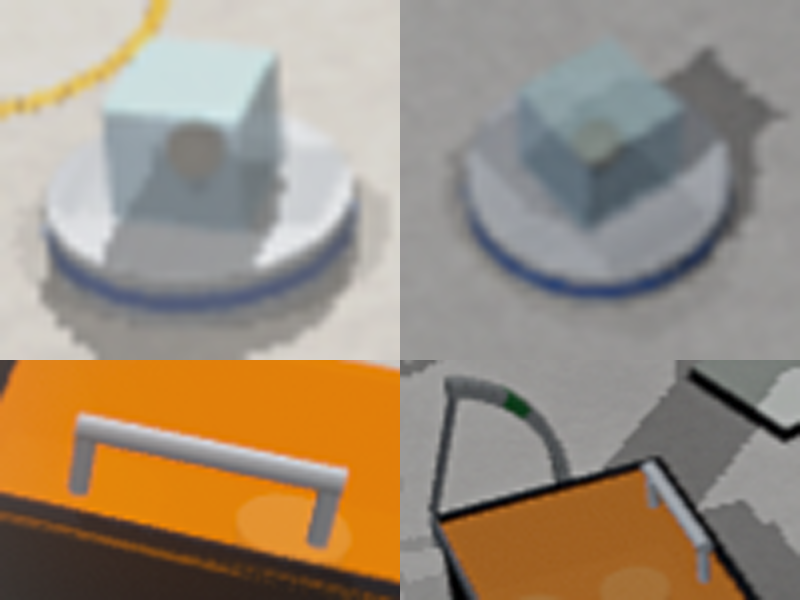

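The crop shows the tank-top corners at (105,112), (240,122), (278,58), (145,40) in the scene part and (517,95), (605,38), (688,110), (598,165) in the side part. The bar ends are at (77,424) and (347,482) in the scene part, and (650,465) and (706,546) in the side part.

Run:
```python
from h import *
a,b=L('scene'),L('side');f=lambda P,s,o,off:(np.array(P,float)-off+.5)/s-.5+o
P=onz(a,f([(105,112),(240,122),(278,58),(145,40)],8,(172,195),(0,0)),.056);Q=onz(b,f([(517,95),(605,38),(688,110),(598,165)],8,(252,228),(400,0)),.056)
for R in(P,Q):
    print('tank',R[:,:2].round(3).tolist(),R.mean(0))
    for i in range(4): d=R[(i+1)%4]-R[i];print(np.hypot(*d[:2]).round(4),np.degrees(np.arctan2(d[1],d[0])).round(1))
ea=f([(77,424),(347,482)],4,(340,205),(0,360));eb=f([(650,465),(706,546)],4,(160,90),(400,360))
print(tri(a,ea,b,eb[::-1])); 
for z in(.1315,.1345):print(onz(a,ea,z),onz(b,eb,z))
print(onz(a,np.array([(502,434),(694,468)])/1.5625,0))
```

```text
tank [[0.595, -0.212], [0.585, -0.174], [0.551, -0.181], [0.557, -0.221]] [ 0.57193418 -0.19711516  0.056     ]
0.0391 105.6
0.0347 -169.3
0.0411 -80.8
0.0392 13.7
tank [[0.546, -0.186], [0.584, -0.176], [0.596, -0.215], [0.559, -0.224]] [ 0.57113993 -0.20045658  0.056     ]
0.039 15.9
0.0415 -73.4
0.0383 -166.5
0.0399 107.7
[[0.6047572  0.17380584 0.13270422]
 [0.60281531 0.29507268 0.13249592]]
[[0.60204978 0.17395135 0.1315    ]
 [0.60031253 0.29564322 0.1315    ]] [[0.60333054 0.29535864 0.1315    ]
 [0.60542306 0.17438976 0.1315    ]]
[[0.60655915 0.17447627 0.1345    ]
 [0.60483337 0.29536522 0.1345    ]] [[0.60202339 0.29121894 0.1345    ]
 [0.60410866 0.17066905 0.1345    ]]
[[0.63559991 0.12215557 0.        ]
 [0.60533071 0.35646868 0.        ]]
```

```bash
cat >> h.py <<'E'
from scipy.spatial.transform import Rotation as Ro
def go(s,p,ydeg=None,R=None):
    "tool-frame travel (mm) and rotvec to reach pose p (TCP), tool down with closing line at ydeg"
    R0=np.array(s['ee_rot'])
    if R is None and ydeg is not None:
        y=np.array([np.cos(np.radians(ydeg)),np.sin(np.radians(ydeg)),0]);z=np.array([0,0,-1.]);R=np.c_[np.cross(y,z),y,z]
    r=Ro.from_matrix(R0.T@R).as_rotvec() if R is not None else np.zeros(3)
    print('t',s['clock'],'pos',np.round(s['position'],4),'gap',round(s['finger_gap'],3),'F',np.round(s['force'],1),'ff',s['finger_force'])
    print('travel',(R0.T@(np.array(p)-s['position'])*1000).round(1),'rot',r.round(4))
E
python3 -m jog '{"plan":[{"rotation":[0,0,0],"travel":[-32,-38,-12],"fingers":85},{"rotation":[0,0,0],"travel":[-64,-77,-24],"fingers":85},{"rotation":[0,0,0],"travel":[-96,-115,-36],"fingers":85},{"rotation":[0,0,0],"travel":[-128,-154,-48],"fingers":85},{"rotation":[0,0,0],"travel":[-160,-192,-60],"fingers":85}]}'
python3 -m jog '{"plan":[{"rotation":[0,0,0],"travel":[-32,-38,0],"fingers":85},{"rotation":[0,0,0],"travel":[-64,-77,0],"fingers":85},{"rotation":[0,0,0],"travel":[-96,-115,0],"fingers":85},{"rotation":[0,0,0],"travel":[-128,-154,0],"fingers":85},{"rotation":[0,0,0],"travel":[-160,-192,0],"fingers":85}]}'
python3 - <<'E'
from h import *
from bench import env
go(env.read_state(),(.5715,-.199,.2),15)
E
```

```text
clock: 0.6
position: [0.3246, 0.4548, 0.3007]
ee_rot: [[-0.944, 0.329, -0.0], [0.329, 0.944, -0.001], [0.0, -0.001, -1.0]]
force: [0.2, -0.5, 0.4]
finger_gap: 0.993
finger_force: 0.0
clock: 1.1
position: [0.4122, 0.2211, 0.3007]
ee_rot: [[-0.944, 0.329, 0.0], [0.329, 0.944, 0.0], [-0.0, 0.0, -1.0]]
force: [2.2, -0.0, 0.1]
finger_gap: 0.998
finger_force: 0.0
t 1.1 pos [0.4122 0.2211 0.3007] gap 0.998 F [ 2.2 -0.   0.1] ff 0.0
travel [-288.8 -344.2  100.7] rot [1.000e-04 0.000e+00 9.734e-01]
```

```bash
python3 -m jog '{"plan":[{"rotation":[0,0,0],"travel":[-29,-34,0],"fingers":85},{"rotation":[0,0,0],"travel":[-58,-69,0],"fingers":85},{"rotation":[0,0,0],"travel":[-87,-103,0],"fingers":85},{"rotation":[0,0,0],"travel":[-116,-138,0],"fingers":85},{"rotation":[0,0,0],"travel":[-144,-172,0],"fingers":85}]}' >/dev/null
python3 -m jog '{"plan":[{"rotation":[0,0,0.1],"travel":[-29,-34,20],"fingers":85},{"rotation":[0,0,0.2],"travel":[-58,-69,40],"fingers":85},{"rotation":[0,0,0.3],"travel":[-87,-103,60],"fingers":85},{"rotation":[0,0,0.4],"travel":[-116,-138,80],"fingers":85},{"rotation":[0,0,0.5],"travel":[-144,-172,100],"fingers":85}]}' >/dev/null
python3 -m jog '{"plan":[{"rotation":[0,0,0.12],"travel":[0,0,0],"fingers":85},{"rotation":[0,0,0.24],"travel":[0,0,0],"fingers":85},{"rotation":[0,0,0.36],"travel":[0,0,0],"fingers":85},{"rotation":[0,0,0.473],"travel":[0,0,0],"fingers":85},{"rotation":[0,0,0.473],"travel":[0,0,0],"fingers":85}]}'
python3 - <<'E'
from h import *
from bench import env,cams
go(env.read_state(),(.5715,-.199,.038),15)
c=cams.capture('wrist');pickle.dump(c,open('pics/w1.pkl','wb'));print(c['eye'],c['fovy'])
i=c['img'][:,:,::-1].copy()
for P,col in(((.5715,-.199,.056),(0,0,255)),((.4873,-.3403,0),(0,255,0))):
    u=proj(c,P)[0];print(u); cv2.circle(i,tuple(int(x) for x in u),2,col,-1)
cv2.imwrite('pics/w1.png',cv2.resize(i,(800,600)))
E
```

```text
clock: 2.6
position: [0.5704, -0.1963, 0.2002]
ee_rot: [[-0.258, 0.966, -0.001], [0.966, 0.258, -0.0], [0.0, -0.001, -1.0]]
force: [0.4, 0.1, -0.1]
finger_gap: 0.996
finger_force: 0.0
t 2.6 pos [ 0.5704 -0.1963  0.2002] gap 0.996 F [ 0.4  0.1 -0.1] ff 0.0
travel [ -2.9   0.5 162.2] rot [-0.0009 -0.0001 -0.0011]
[ 0.5513239  -0.12685813  0.3320151 ] 59.499774444904496
[257.54091559 173.41527558]
[151.85733981 259.61745548]
```

View pics/w1.png

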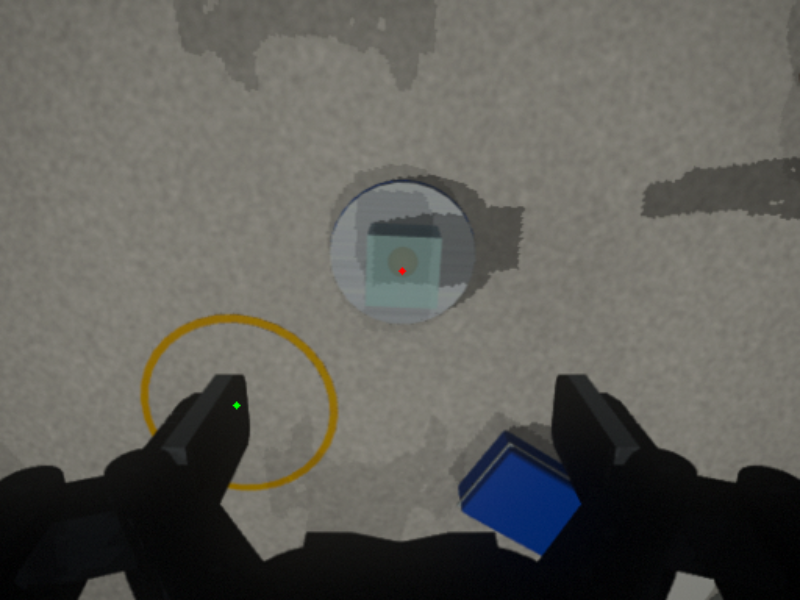

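The tank top spans (366–441, 236–310), square to the tool and centred on my projected point at (402,271). The ring centre at about (239,402) matches too, so I'll descend and grip.

```bash
python3 -m jog '{"plan":[{"rotation":[0,0,0],"travel":[-1,0,40],"fingers":85},{"rotation":[0,0,0],"travel":[-2,0,80],"fingers":85},{"rotation":[0,0,0],"travel":[-3,0.5,115],"fingers":85},{"rotation":[0,0,0],"travel":[-3,0.5,140],"fingers":85},{"rotation":[0,0,0],"travel":[-3,0.5,160],"fingers":85}]}' 
python3 -m jog '{"plan":[{"rotation":[0,0,0],"travel":[0,0,0],"fingers":55},{"rotation":[0,0,0],"travel":[0,0,0],"fingers":44},{"rotation":[0,0,0],"travel":[0,0,0],"fingers":40},{"rotation":[0,0,0],"travel":[0,0,0],"fingers":36},{"rotation":[0,0,0],"travel":[0,0,0],"fingers":34}]}' 20
python3 - <<'E'
from h import *
from bench import env,cams
s=env.read_state();p=s['position'];go(s,(.4873+p[0]-.5715,-.3403+p[1]+.199,p[2]))
E
```

```text
clock: 3.15
position: [0.5713, -0.1991, 0.0389]
ee_rot: [[-0.263, 0.965, -0.001], [0.965, 0.263, 0.001], [0.001, -0.001, -1.0]]
force: [0.5, 1.0, 0.6]
finger_gap: 0.998
finger_force: 0.0
clock: 3.65
position: [0.5726, -0.1996, 0.042]
ee_rot: [[-0.259, 0.966, 0.002], [0.966, 0.259, -0.001], [-0.001, 0.002, -1.0]]
force: [-0.4, -0.4, 7.4]
finger_gap: 0.47
finger_force: 20.5
t 3.65 pos [ 0.5726 -0.1996  0.042 ] gap 0.47 F [-0.4 -0.4  7.4] ff 20.526971967337886
travel [-1.146e+02 -1.180e+02 -1.000e-01] rot [0. 0. 0.]
```

```bash
python3 -m jog '{"plan":[{"rotation":[0,0,0],"travel":[-6,-6,-2],"fingers":34},{"rotation":[0,0,0],"travel":[-18,-18,-2],"fingers":34},{"rotation":[0,0,0],"travel":[-32,-33,-2],"fingers":34},{"rotation":[0,0,0],"travel":[-46,-48,-2],"fingers":34},{"rotation":[0,0,0],"travel":[-60,-62,-2],"fingers":34}]}' 
python3 -m jog '{"plan":[{"rotation":[0,0,0],"travel":[-14,-14,0],"fingers":34},{"rotation":[0,0,0],"travel":[-28,-29,0],"fingers":34},{"rotation":[0,0,0],"travel":[-42,-44,0],"fingers":34},{"rotation":[0,0,0],"travel":[-50,-52,0],"fingers":34},{"rotation":[0,0,0],"travel":[-54,-55,0],"fingers":34}]}'
python3 - <<'E'
from h import *
from bench import env,cams
s=env.read_state();p=s['position'];go(s,(.4873,-.3403,p[2]))
E
```

```text
clock: 4.15
position: [0.5262, -0.2741, 0.0426]
ee_rot: [[-0.259, 0.966, -0.001], [0.966, 0.259, 0.0], [0.0, -0.001, -1.0]]
force: [0.2, -0.2, -4.3]
finger_gap: 0.471
finger_force: 20.7
clock: 4.65
position: [0.4872, -0.3409, 0.0427]
ee_rot: [[-0.257, 0.966, -0.001], [0.966, 0.257, -0.0], [-0.0, -0.001, -1.0]]
force: [-0.1, 0.4, -5.1]
finger_gap: 0.472
finger_force: 20.8
t 4.65 pos [ 0.4872 -0.3409  0.0427] gap 0.472 F [-0.1  0.4 -5.1] ff 20.75553389309789
travel [ 0.6  0.3 -0. ] rot [0. 0. 0.]
```

```bash
python3 -m jog '{"plan":[{"rotation":[0,0,0],"travel":[0,0,1],"fingers":34},{"rotation":[0,0,0],"travel":[0,0,1],"fingers":44},{"rotation":[0,0,0],"travel":[0,0,0],"fingers":60},{"rotation":[0,0,0],"travel":[0,0,0],"fingers":85},{"rotation":[0,0,0],"travel":[0,0,0],"fingers":85}]}' 
python3 -m jog '{"plan":[{"rotation":[0,0,0],"travel":[0,0,-30],"fingers":85},{"rotation":[0,0,0],"travel":[0,0,-70],"fingers":85},{"rotation":[0,0,0],"travel":[0,0,-110],"fingers":85},{"rotation":[0,0,0],"travel":[0,0,-150],"fingers":85},{"rotation":[0,0,0],"travel":[0,0,-180],"fingers":85}]}'
python3 - <<'E'
from h import *
from bench import env,cams
s=env.read_state()
c=cams.capture('wrist');i=c['img'][:,:,::-1]
d=cams.capture('scene');j=d['img'][:,:,::-1]
cv2.imwrite('pics/w2.png',np.hstack([i,j])[:,:, :][::1,::1]) if 0 else cv2.imwrite('pics/w2.png',cv2.resize(np.hstack([i,j]),(800,300)))
pickle.dump(c,open('pics/w2.pkl','wb'))
h=cv2.cvtColor(c['img'],cv2.COLOR_RGB2HSV);m=cv2.inRange(h,(15,100,60),(35,255,255));v,u=np.nonzero(m);print('ring',len(u),circ(onz(c,np.c_[u,v],0)))
go(s,(.6025,.2348,.25),92)
E
```

```text
clock: 5.15
position: [0.4889, -0.3391, 0.0428]
ee_rot: [[-0.26, 0.966, 0.0], [0.966, 0.26, 0.0], [-0.0, 0.001, -1.0]]
force: [-0.0, -0.9, 0.2]
finger_gap: 0.99
finger_force: 0.0
clock: 5.65
position: [0.4887, -0.3397, 0.2252]
ee_rot: [[-0.259, 0.966, 0.002], [0.966, 0.259, -0.001], [-0.001, 0.001, -1.0]]
force: [0.7, 0.0, 0.5]
finger_gap: 0.996
finger_force: 0.0
ring 2259 (array([ 0.48840003, -0.34087833]), np.float64(0.06802037716234942))
t 5.65 pos [ 0.4887 -0.3397  0.2252] gap 0.996 F [0.7 0.  0.5] ff 0.0
travel [525.3 258.9 -25.1] rot [ 4.0000e-04  2.1000e-03 -1.3433e+00]
```

View pics/w2.png

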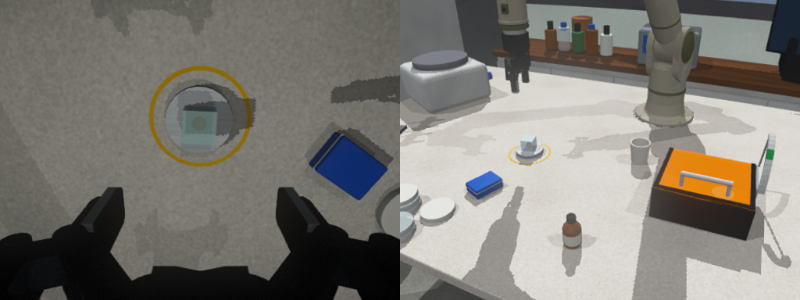

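The carrier disc at (201,118) sits centred in the ring at (200,116). Next I'll go above the handle.

```bash
python3 -m jog '{"plan":[{"rotation":[0,0,0],"travel":[35,17,-5],"fingers":85},{"rotation":[0,0,0],"travel":[75,37,-10],"fingers":85},{"rotation":[0,0,0],"travel":[118,58,-15],"fingers":85},{"rotation":[0,0,0],"travel":[160,79,-20],"fingers":85},{"rotation":[0,0,0],"travel":[200,99,-25],"fingers":85}]}' >/dev/null
python3 -m jog '{"plan":[{"rotation":[0,0,0],"travel":[40,20,0],"fingers":85},{"rotation":[0,0,0],"travel":[80,40,0],"fingers":85},{"rotation":[0,0,0],"travel":[120,60,0],"fingers":85},{"rotation":[0,0,0],"travel":[160,80,0],"fingers":85},{"rotation":[0,0,0],"travel":[200,99,0],"fingers":85}]}' >/dev/null
python3 -m jog '{"plan":[{"rotation":[0,0,0.08],"travel":[40,20,0],"fingers":85},{"rotation":[0,0,0.16],"travel":[80,40,0],"fingers":85},{"rotation":[0,0,0.244],"travel":[115,58,0],"fingers":85},{"rotation":[0,0,0.244],"travel":[125,61,0],"fingers":85},{"rotation":[0,0,0.244],"travel":[125,61,0],"fingers":85}]}'
python3 - <<'E'
from h import *
from bench import env,cams
s=env.read_state();go(s,(.6025,.2348,.1265),1)
c=cams.capture('wrist');pickle.dump(c,open('pics/w3.pkl','wb'))
i=cv2.resize(c['img'][:,:,::-1],(800,600));i=np.ascontiguousarray(i)
for a,col in((1,(255,0,0)),(5,(0,255,0))):
    y=np.array([-np.sin(np.radians(a)),np.cos(np.radians(a)),0]);P=np.array([.6025,.2348,.1315])
    u=proj(c,[P-.06*y,P+.06*y])*1.5625;print(u);cv2.line(i,*[tuple(int(x) for x in q) for q in u],col,1)
cv2.imwrite('pics/w3.png',i)
E
```

```text
clock: 7.25
position: [0.6016, 0.2369, 0.2462]
ee_rot: [[-0.023, 1.0, -0.002], [1.0, 0.023, -0.001], [-0.001, -0.002, -1.0]]
force: [0.4, -0.4, 0.1]
finger_gap: 0.999
finger_force: 0.0
t 7.25 pos [0.6016 0.2369 0.2462] gap 0.999 F [ 0.4 -0.4  0.1] ff 0.0
travel [ -2.1   1.  119.7] rot [-0.0016  0.0006  0.0054]
[[402.39212758 394.35564575]
 [403.98517121 159.42179282]]
[[410.37911717 394.14703247]
 [394.85558857 159.7023097 ]]
```

View pics/w3.png

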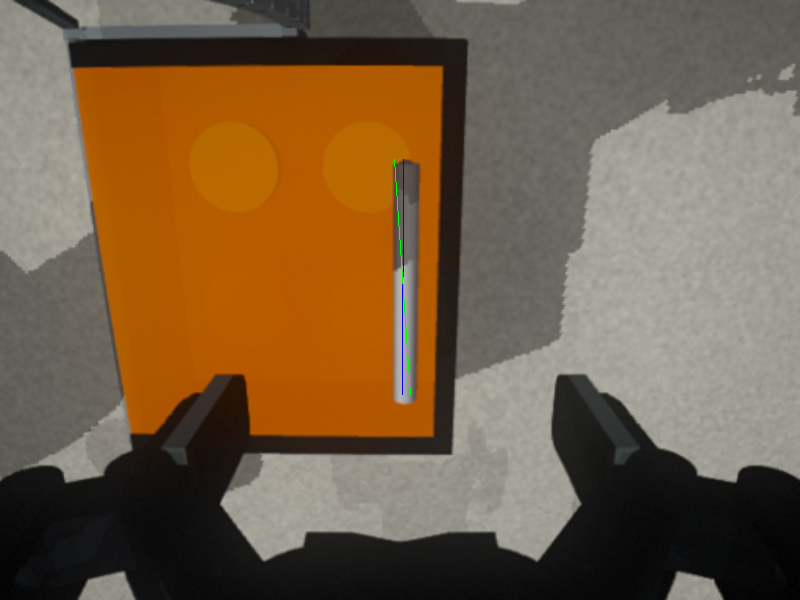

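The bar runs from (406,160) to (404,402), within 2 mm and 1° of my estimate, and lies between the fingers. I'll descend and grip.

```bash
python3 -m jog '{"plan":[{"rotation":[0,0,0],"travel":[-1,1,35],"fingers":85},{"rotation":[0,0,0],"travel":[-3,2,70],"fingers":85},{"rotation":[0,0,0],"travel":[-4,2,100],"fingers":70},{"rotation":[0,0,0],"travel":[-4,2,113],"fingers":50},{"rotation":[0,0,0],"travel":[-4,2,118],"fingers":40}]}'
python3 -m jog '{"plan":[{"rotation":[0,0,0],"travel":[0,0,0],"fingers":28},{"rotation":[0,0,0],"travel":[0,0,0],"fingers":20},{"rotation":[0,0,0],"travel":[0,0,0],"fingers":10},{"rotation":[0,0,0],"travel":[0,0,0],"fingers":4},{"rotation":[0,0,0],"travel":[0,0,0],"fingers":4}]}' 40
python3 -m jog '{"plan":[{"rotation":[0,0,0],"travel":[0,0,0],"fingers":4},{"rotation":[0,0,0],"travel":[0,0,0],"fingers":4}]}' 40
```

```text
clock: 7.8
position: [0.6043, 0.2284, 0.1288]
ee_rot: [[-0.016, 1.0, -0.002], [1.0, 0.016, -0.001], [-0.001, -0.002, -1.0]]
force: [-0.1, -0.6, 0.4]
finger_gap: 0.508
finger_force: 0.0
clock: 8.3
position: [0.6042, 0.2304, 0.1311]
ee_rot: [[-0.018, 1.0, -0.0], [1.0, 0.018, 0.001], [0.001, -0.0, -1.0]]
force: [-3.4, -1.6, 5.2]
finger_gap: 0.122
finger_force: 39.0
clock: 8.5
position: [0.6042, 0.2304, 0.1311]
ee_rot: [[-0.018, 1.0, -0.0], [1.0, 0.018, 0.001], [0.001, -0.0, -1.0]]
force: [-3.8, -1.2, 5.2]
finger_gap: 0.122
finger_force: 39.0
```

Gripped. Now I'll follow the lid's arc, tilting the tool forward gradually.

```bash
python3 -m jog '{"plan":[{"rotation":[-0.015,0,0],"travel":[0,-1.5,-6],"fingers":4},{"rotation":[-0.03,0,0],"travel":[0,-3.3,-12],"fingers":4},{"rotation":[-0.045,0,0],"travel":[0,-5.2,-17.5],"fingers":4},{"rotation":[-0.06,0,0],"travel":[0,-7.4,-23],"fingers":4},{"rotation":[-0.078,0,0],"travel":[0,-9.7,-29],"fingers":4}]}' 40
cat >> h.py <<'E'
def lid(s,th,tilt,hx=.4335,off=(0,0,0)):
    a=np.radians(th);c,q=np.cos(a),np.sin(a);p=np.array([hx+.170*c-.041*q,s['position'][1],.0905+.170*q+.041*c])
    R=Ro.from_euler('y',-tilt,degrees=True).as_matrix()@np.array([[-.018,1,0],[1,.018,0],[0,0,-1.]])
    x=s['position'];print('lid est deg',np.degrees(np.arctan2(x[2]-.0905,x[0]-hx)-np.arctan2(.041,.170)),'r',np.hypot(x[2]-.0905,x[0]-hx)-np.hypot(.041,.17),'q',np.round(s['joints'],1))
    go(s,p,R=R)
E
python3 - <<'E'
from h import *
from bench import env,cams
lid(env.read_state(),22,10)
E
```

```text
clock: 9.0
position: [0.595, 0.2303, 0.1593]
ee_rot: [[-0.018, 0.997, 0.08], [1.0, 0.018, 0.002], [0.0, 0.08, -0.997]]
force: [1.4, -0.9, -4.7]
finger_gap: 0.115
finger_force: 39.1
lid est deg 9.529239004118262 r 0.0006348389876371097 q [-44.4  34.9  26.1 112.  -23.6  33.8  -2.5]
t 9.0 pos [0.595  0.2303 0.1593] gap 0.115 F [ 1.4 -0.9 -4.7] ff 39.076393246650696
travel [  0.3 -16.5 -34.3] rot [-0.0944 -0.0032 -0.0001]
```

```bash
python3 -m jog '{"plan":[{"rotation":[-0.018,0,0],"travel":[0,-2.7,-7],"fingers":4},{"rotation":[-0.036,0,0],"travel":[0,-5.8,-14.2],"fingers":4},{"rotation":[-0.055,0,0],"travel":[0,-9.2,-21],"fingers":4},{"rotation":[-0.074,0,0],"travel":[0,-12.7,-27.8],"fingers":4},{"rotation":[-0.094,0,0],"travel":[0.3,-16.5,-34.3],"fingers":4}]}' 40
python3 - <<'E'
from h import *
from bench import env,cams
s=env.read_state();lid(s,28,12);lid(s,34,15)
E
```

```text
clock: 9.5
position: [0.5764, 0.23, 0.1927]
ee_rot: [[-0.018, 0.984, 0.175], [1.0, 0.017, 0.003], [0.0, 0.175, -0.985]]
force: [5.6, -2.7, -1.4]
finger_gap: 0.121
finger_force: 39.0
lid est deg 22.01336072727573 r 0.0008486504702786557 q [-49.4  30.3  29.3 116.6 -21.9  28.7  -5.2]
t 9.5 pos [0.5764 0.23   0.1927] gap 0.121 F [ 5.6 -2.7 -1.4] ff 38.992910385131836
travel [  0.2  -9.5 -15.7] rot [-0.0336 -0.004  -0.0008]
lid est deg 22.01336072727573 r 0.0008486504702786557 q [-49.4  30.3  29.3 116.6 -21.9  28.7  -5.2]
t 9.5 pos [0.5764 0.23   0.1927] gap 0.121 F [ 5.6 -2.7 -1.4] ff 38.992910385131836
travel [  0.4 -19.8 -30.8] rot [-0.0859 -0.0049 -0.0009]
```

```bash
python3 -m jog '{"plan":[{"rotation":[-0.017,0,0],"travel":[0,-3.5,-6.3],"fingers":4},{"rotation":[-0.034,0,0],"travel":[0,-7.2,-12.7],"fingers":4},{"rotation":[-0.051,0,0],"travel":[0,-11.3,-18.9],"fingers":4},{"rotation":[-0.068,0,0],"travel":[0,-15.5,-25],"fingers":4},{"rotation":[-0.086,0,0],"travel":[0.3,-19.8,-30.8],"fingers":4}]}' 40
python3 - <<'E'
from h import *
from bench import env,cams
s=env.read_state();lid(s,45.5,20)
E
```

```text
clock: 10.0
position: [0.5525, 0.2296, 0.2202]
ee_rot: [[-0.017, 0.965, 0.26], [1.0, 0.016, 0.005], [0.001, 0.26, -0.965]]
force: [6.7, -3.7, 1.0]
finger_gap: 0.122
finger_force: 39.0
lid est deg 33.91941249824627 r 0.0011253043708651933 q [-55.9  26.2  33.6 121.4 -19.5  23.6  -8.7]
t 10.0 pos [0.5525 0.2296 0.2202] gap 0.122 F [ 6.7 -3.7  1. ] ff 38.95641267299652
travel [  0.5 -22.8 -27.1] rot [-0.0856 -0.0068 -0.0021]
```

```bash
python3 -m jog '{"plan":[{"rotation":[-0.018,0,0],"travel":[0,-4,-5.8],"fingers":4},{"rotation":[-0.036,0,0],"travel":[0,-8.3,-11.5],"fingers":4},{"rotation":[-0.055,0,0],"travel":[0.3,-13.2,-16.9],"fingers":4},{"rotation":[-0.072,0,0],"travel":[0.4,-18,-22.2],"fingers":4},{"rotation":[-0.086,0,0],"travel":[0.5,-22.8,-27.1],"fingers":4}]}' 40
python3 -m jog '{"plan":[{"rotation":[0,0,0],"travel":[0,0,0],"fingers":4},{"rotation":[0,0,0],"travel":[0,0,0],"fingers":4},{"rotation":[0,0,0],"travel":[0,0,0],"fingers":4},{"rotation":[0,0,0],"travel":[0,0,0],"fingers":4},{"rotation":[0,0,0],"travel":[0,0,0],"fingers":4}]}' 40
python3 - <<'E'
from h import *
from bench import env,cams
s=env.read_state();lid(s,45,20);print(s['dq'])
i=cams.capture('scene')['img'];j=cams.capture('side')['img']
cv2.imwrite('pics/f.png',np.hstack([cv2.resize(i[150:330,292:512],(400,327)),cv2.resize(j[40:220,120:340],(400,327))])[:,:,::-1])
cv2.imwrite('pics/f2.png',cv2.resize(np.hstack([i,j]),(800,300))[:,:,::-1])
E
```

```text
clock: 10.5
position: [0.5247, 0.2292, 0.2415]
ee_rot: [[-0.016, 0.939, 0.345], [1.0, 0.014, 0.007], [0.002, 0.345, -0.939]]
force: [8.8, -7.2, 8.0]
finger_gap: 0.119
finger_force: 39.1
clock: 11.0
position: [0.5249, 0.2292, 0.2413]
ee_rot: [[-0.016, 0.939, 0.344], [1.0, 0.014, 0.007], [0.002, 0.344, -0.939]]
force: [9.2, -6.5, 7.5]
finger_gap: 0.118
finger_force: 39.2
lid est deg 45.23055844416121 r 0.001454335509267879 q [-64.5  22.8  39.8 126.6 -16.7  18.1 -13.2]
t 11.0 pos [0.5249 0.2292 0.2413] gap 0.118 F [ 9.2 -6.5  7.5] ff 39.19062316417694
travel [-0.  -0.7  1.5] rot [ 0.002  -0.0074 -0.004 ]
[ 0.01349213  0.03307499 -0.03828705  0.01826545  0.03051332 -0.13801176
 -0.03128294]
```

View pics/f.png

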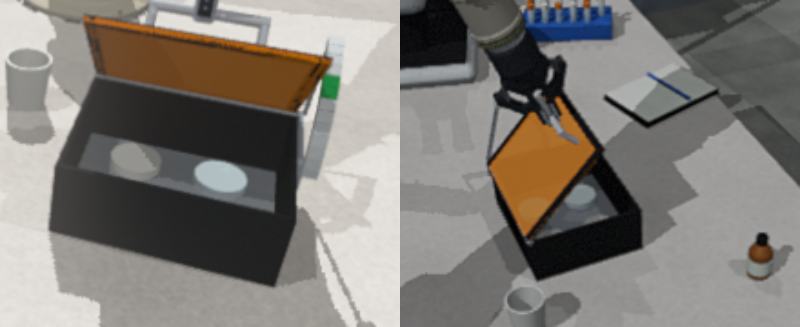

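View pics/f2.png

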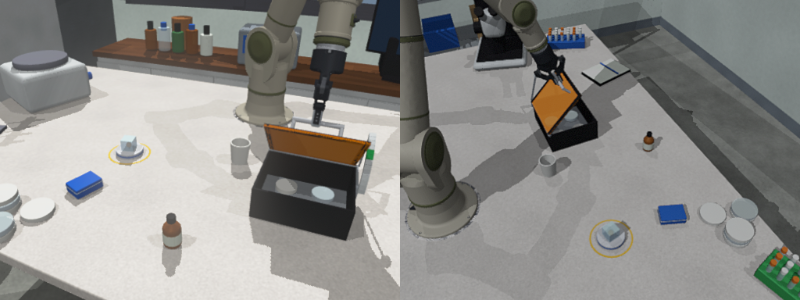

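The lid's free corner at (328,62) is level with the top of the green mark on the scale. The carrier is in the ring and the other objects haven't moved. The kinematics give 45° with the grip holding, so I'm handing in.

```bash
python3 -c "
from bench import job
print(job.sign_off())"
```

```text
the job is handed in; nothing more can be done
None
```

I slid the carrier into the yellow ring and handed the job in with the gripper holding the lid by its handle at about 45° (estimated from the arm's pose), after about 11 s of the 54 s allowed; the bottle, beaker and slide box were not touched, and the sign-off returned no verdict.

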